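# Feel out the hidden rib and stand the vortex mixer on it

## Robot

A 7-joint arm with a two-finger parallel gripper is mounted at the origin on the work surface. World frame = base frame: x ahead of the robot, y to its left, z up, the work surface at z = 0. Lengths are in m, angles in rad, forces in N, time in s.
With the tool pointing down it reaches from about 0.425 to 0.925 m from the base axis. Payload 6.8 kg.
Tool frame: the origin (TCP) lies between the finger pads; the fingertips stand 17 mm ahead of it and the grasp point (between the pads) lies 2 mm behind it; z points along the fingers, x is the direction in which the jaws open and shut, and the axes are right-handed (so a half turn about z gives the same grasp; the last joint's range is limited). The gripper opens to 85 mm and grips with 20 to 120 N. Pads are 22 mm wide; open, the fingers measure 114 mm over their backs; the gripper's body (76 mm by 85 mm) begins 54 mm behind the grasp point. The pads swing forward as they close: fully open they stand 13 mm farther back than shut.
Start: joints at [-1.211, 0.477, 0.022, 1.555, -0.011, 1.109, -0.083], TCP at [0.304, 0.602, 0.213] pointing down, gripper open.
Joint ranges: [-2.96, 2.96], [-0.34, 2.1], [-1.41, 1.46], [0.24, 2.44], [-1.37, 4.51], [0.17, 1.92], [-2.96, 2.96]. Speed limits (rad/s): [2.39, 2.39, 3.14, 3.14, 3.14, 3.14, 3.14].

## Interface

Orientations are given as a unit quaternion [w, x, y, z].
In Python, from station import readout, read_camera, get_calibration, bot, models gives the robot as it stands.
- The arm moves only by the tool carry_out, never from a script. Its argument "deltas" is a list of rows, each a list of 2 entries, a list of its own where there are three numbers: the shift along the tool's x, y, z in cm, then the turn about the tool's z in degrees. A call has 1 to 10 rows; each row is the pose to reach, as a shift and turn from the pose measured when the call began, along the tool's axes at that moment; what a row does not reach only later rows make up. A row lasts 1/8 s, in which the tool goes at most 62.5 mm and 10.7 degrees, less where a joint would pass 70% of its speed; a pose out of reach is approached as far as the arm can. A call with a gripper value outside its range is refused whole. "hand" is the opening, from 0 (shut) to 1 (fully open), set as the call begins (left out, the last holds). The fingers move at their own pace and stop on an object; "newtons" is the grip in N (left out, the last holds). Time passes only in rows, so rows that repeat a pose let the fingers close. It gives the time, the measured TCP pose, the force and the opening at its end, in the units of the state.
- readout.get_obs(): the state, without advancing time (a new reading comes with each control period).
- read_camera(name): name is "scene" or "top" or "wrist"; returns the picture (480x640x3 uint8, red, green, blue); there is no depth.
- get_calibration(name): a dict with "fov_y" (degrees; the focal length in pixels is half the picture's height over the tangent of half this angle, whatever the lens; pixels are square), "cx", "cy" (the principal point, pixels), "D" ([k1, k2, p1, p2, k3] as OpenCV has them; the pictures are not rectified), "world_from_camera" (4x4, takes a point from camera to world coordinates). Camera axes: x right, y down, z forward; pixel columns grow to the right and rows downward; lengths in m; the calibration is good to about 2 mm. A picture is of the moment at which its call begins: read the wrist's pose just before it. get_calibration takes no time and is no camera call; for the wrist camera it gives the pose at the moment of the call.
- bot.hand_in(): hands the job in, once; it reports no verdict.
Trained networks look in the newest picture that a camera, given by its name, has taken for a name from the list of things; names that differ only in an ending like _2 or _b are one class to them, and where a whole thing is asked for, a point or a joint stands for the part that bears it (a point fixed in the world has none). Each returns a list of dicts, best first, with "score" (0 to 1); they miss things now and then, are a little off and sometimes report something else, mostly with a low value. They report only what shows in the picture. A call takes as long as a camera call.
- models.spot_in(query, camera): "centre" ([row, column] in pixels, amid what is visible of it).
The state is a dict: "t": time; "q": joint angles; "joint_vel": joint speeds; "joint_torque": joint torques, N m; "eef_pos": TCP position; "tool_rot": TCP orientation; "contact_force": force on the tool from outside, world axes, zero at the start; "torque": the same for the moment, N m; "gripper_width": opening from 0.0 (shut) to 1.0 (fully open).
Only numpy, scipy, OpenCV 4.12 (cv2) and the standard library are available. Lean on these libraries where they do the work, as an engineer would, in place of code of your own. Each camera call takes 0.05 s, during which the arm holds its last target. There are 200 camera calls.

## Task

The soft, slatted top of the low raised deck sinks under weight except above one hidden rib. First feel for the rib by pressing gently along the bare slats with the closed fingertips, without denting them; then pick up the vortex mixer by its rubber cup and set it down gently on the deck over the rib, so that it stands upright and steady and the deck never sinks under it. Let go of it and leave the bottle, the tip box and the beaker where they are.

Things in the scene. Friction and masses are not known exactly. Their poses are not given: they have to be found in the camera images.
- deck: Fixed low platform, 200 mm (its x) by 360 mm (its y); its top, 50 mm above the bench, is closed by 24 thin metal slats side by side, each 15 mm wide (along y) and 200 mm long (along x), with small dark holes near both ends. Origin: centre of its footprint at bench height, z up; the unloaded top is the plane z = 50 mm in this frame.
- deck_mid (a point): Middle of the deck's upper face (axes as the deck's). Each slat floats by itself on soft foam, with 13 mm of travel straight down at 0.2 N per mm; a shut fingertip bears on one to three slats, so it sinks 1.5 to 5 mm/N. Over the rib the slats yield only 0.1 to 0.2 mm per newton. Press, lift and step on, as a pressed fingertip catches on the next slat. Over 20 N dents them.
- search_l (a point): Point on the deck's upper face at y = +150 mm in the deck's frame. Out of sight under the slats lies one steel rib, 30 mm wide, straight along the deck's x across its whole depth; its middle is anywhere between this point and search_r, 20 mm or more inside each. The two or three neighbouring slats above it are stiff, all others soft.
- search_r (a point): The opposite point on the deck's upper face, y = -150 mm in the deck's frame.
- mixer: Small vortex mixer, 0.5 to 0.9 kg, loose on the bench right of the deck. White body, base 85 (its x) by 60 mm (its y), upper face 75 mm up, whole height 111 mm. Origin: centre of its flat underside, z up; weight within 3 mm of its middle. On unsupported slats it sinks 4 mm or more; it stands level with its middle within about 10 mm of the stiff zone's middle.
- mixer_cup (a point): Centre of the mixer's rubber cup, 99 mm above its underside and over its middle. The cup is 36 mm in diameter and 24 mm high (87 to 111 mm above the underside); grip it here, from above, with the fingers either way round.
- bottle: Bystander: closed white bottle, 54 mm across, 130 mm high, loose on the bench beyond the deck. Origin: centre of the underside.
- tipbox: Bystander: closed blue tip box, 84 by 124 mm, 77 mm high, loose on the bench beyond the deck. Origin: centre of the underside.
- beaker: Bystander: open glass beaker, 70 mm across, 80 mm high, loose on the bench beyond the deck. Origin: centre of the underside.

How it is judged:
On the way, in this order (a step that is already met when the one before it is completed fails the run):
1. the bare deck is pressed with the fingers (over 1.5 N) while the mixer still stands on the bench (contact force between the fingers and deck above 1.5 N and distance of mixer from where it was at the start of the episode below 0.02 m), for 0.1 s.
2. the mixer is lifted clear of the bench (height (world z) of mixer above 0.03 m), for 0.2 s.
At the end, for the whole second after the job is handed in: The mixer stands released and at rest on the deck, upright within 0.04 rad, its underside's middle within 75 mm (x) and 170 mm (y) of the deck's middle and sunk less than 2 mm below the unloaded top (so it is over the hidden rib) (z of mixer in the frame of deck between 0.048 and 0.053 m and x of mixer in the frame of deck between -0.075 and 0.075 m and y of mixer in the frame of deck between -0.17 and 0.17 m and angle between mixer's own z axis and vertical below 0.04 rad and linear speed of mixer below 0.01 m/s and contact force between mixer and deck above 3 N and contact force between the fingers and mixer below 0.2 N); the robot touches nothing.
It fails at once if the deck sinks under the mixer: its underside's middle sinks more than 3.5 mm below the unloaded top anywhere over the deck (x of mixer in the frame of deck between -0.1 and 0.1 m and y of mixer in the frame of deck between -0.18 and 0.18 m and z of mixer in the frame of deck below 0.0465 m).
It fails at once if the fingers press the deck with more than 20 N (contact force between the fingers and deck above 20 N).
It fails at once if the mixer is dropped or pressed onto the deck with more than 30 N (contact force between mixer and deck above 30 N).
It fails at once if the mixer is tipped over by more than 0.5 rad (angle between mixer's own z axis and vertical above 0.5 rad).
It fails at once if the bottle, tip box or beaker is pushed more than 20 mm (distance of any of bottle, tipbox, beaker from where it was at the start of the episode above 0.02 m).
It also fails if it takes over 72 s, if anything falls off the work surface, if the arm or the gripper's body presses on something with over 40 N, if the wrist force passes 120 N, or if a joint passes its speed limit or range.

## Working session

There is one attempt and no reset: what is moved stays moved. The work goes in short steps, Python scripts to look and compute and a tool call to move; the robot and the scene stay as the last step left them, time stands still between calls to the robot, and variables do not carry over. Pictures are saved under pics/ and viewed, about 8 in all and at most 12, crops included, and the job is handed in when it is done.

Besides the shell and the picture viewer there is one more tool, called after "Emit:" as name(argument=value, ...) on one line, values as JSON. carry_out: Moves the arm, as the interface text tells. Its arguments: {"type":"object","properties":{"deltas":{"type":"array"},"hand":{"type":"number"},"newtons":{"type":"number"}},"required":["deltas"]}

```bash
mkdir -p pics; cat > h.py <<'E'
import numpy as np, cv2
from station import readout, read_camera, get_calibration, bot, models
def K(c):
    f=240/np.tan(np.radians(c["fov_y"])/2); return np.array([[f,0,c["cx"]],[0,f,c["cy"]],[0,0,1.]])
def ray(cam,rc):
    c=get_calibration(cam); p=cv2.undistortPoints(np.array([[[rc[1],rc[0]]]],float),K(c),np.array(c["D"]))[0,0]
    T=np.array(c["world_from_camera"]); return T[:3,3],T[:3,:3]@np.array([p[0],p[1],1])
def onz(cam,rc,z):
    o,d=ray(cam,rc); return o+d*(z-o[2])/d[2]
def proj(cam,P):
    c=get_calibration(cam); T=np.linalg.inv(np.array(c["world_from_camera"]))
    r,_=cv2.Rodrigues(T[:3,:3]); q,_=cv2.projectPoints(np.atleast_2d(P).astype(float),r,T[:3,3],K(c),np.array(c["D"])); return q[:,0,::-1]
def save(cam,n):
    im=read_camera(cam); cv2.imwrite("pics/"+n+".png",im[:,:,::-1]); return im
E
python3 - <<'E'
from h import *
o=readout.get_obs(); print({k:np.round(v,3) for k,v in o.items()})
for cam in("top","scene"):
    save(cam,cam+"1"); print(cam,np.round(np.array(get_calibration(cam)["world_from_camera"]),2).tolist())
    for n,z in(("mixer_cup",.111),("mixer",.05),("deck",.05),("bottle",.13),("tipbox",.077),("beaker",.04)):
        print(cam,n,[(round(r["score"],2),np.round(r["centre"]).tolist(),np.round(onz(cam,r["centre"],z),3).tolist()) for r in models.spot_in(n,cam)[:2]])
E
```

```text
{'t': np.float64(0.0), 'q': array([-1.211,  0.478,  0.022,  1.556, -0.011,  1.109, -0.083]), 'joint_vel': array([-0.002,  0.001, -0.001,  0.001,  0.   ,  0.   ,  0.001]), 'joint_torque': array([ 1.0000e-03, -5.9647e+01,  1.6080e+00, -2.8121e+01,  1.2000e-02,
        9.0000e-03, -0.0000e+00]), 'eef_pos': array([0.304, 0.602, 0.212]), 'tool_rot': array([ 0.001,  0.852,  0.524, -0.001]), 'contact_force': array([0.124, 0.197, 0.162]), 'torque': array([-0.038,  0.013,  0.001]), 'gripper_width': np.float64(1.003)}
top [[0.03, -0.99, 0.11, 0.53], [-1.0, -0.03, 0.0, -0.07], [-0.0, -0.12, -0.99, 0.97], [0.0, 0.0, 0.0, 1.0]]
top mixer_cup [(0.68, [314.0, 453.0], [0.508, -0.3, 0.111])]
top mixer [(0.69, [316.0, 454.0], [0.503, -0.318, 0.05]), (0.17, [291.0, 238.0], [0.539, 0.094, 0.05])]
top deck [(0.97, [290.0, 236.0], [0.542, 0.097, 0.05])]
top bottle [(0.7, [182.0, 198.0], [0.731, 0.163, 0.13])]
top tipbox [(0.98, [184.0, 282.0], [0.745, 0.015, 0.077])]
top beaker [(0.92, [189.0, 395.0], [0.75, -0.206, 0.04])]
scene [[-0.07, 0.8, -0.59, 1.2], [1.0, 0.05, -0.04, 0.0], [-0.0, -0.59, -0.8, 0.89], [0.0, 0.0, 0.0, 1.0]]
scene mixer_cup [(0.97, [209.0, 194.0], [0.563, -0.295, 0.111])]
scene mixer [(0.94, [212.0, 192.0], [0.522, -0.321, 0.05])]
scene deck [(0.7, [239.0, 389.0], [0.566, 0.089, 0.05])]
scene bottle [(0.7, [325.0, 445.0], [0.795, 0.171, 0.13])]
scene tipbox [(0.63, [320.0, 347.0], [0.768, 0.014, 0.077])]
scene beaker [(0.83, [311.0, 229.0], [0.744, -0.203, 0.04])]
```

View pics/top1.png

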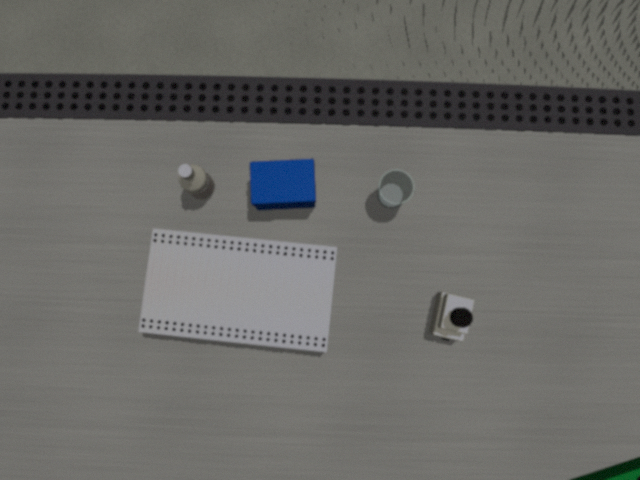

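View pics/scene1.png

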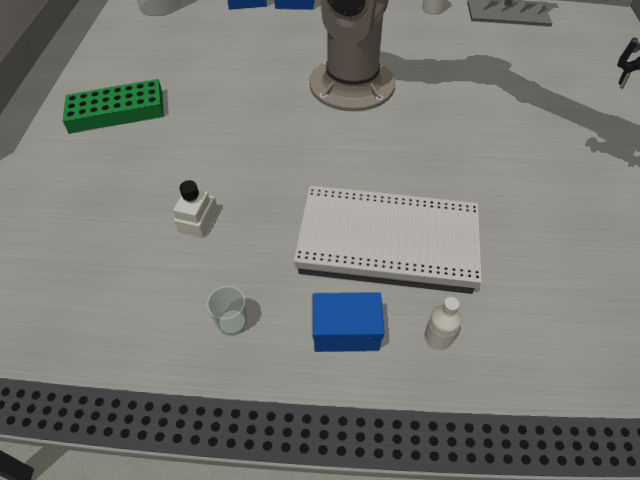

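```bash
python3 - <<'E'
from h import *
im=cv2.imread("pics/top1.png"); s=cv2.imread("pics/scene1.png")
g=cv2.cvtColor(im,cv2.COLOR_BGR2GRAY)
m=np.zeros_like(g); m[222:360,130:345]=(g[222:360,130:345]>145)*255
m=cv2.morphologyEx(m,cv2.MORPH_CLOSE,np.ones((9,9)))
c=max(cv2.findContours(m,0,2)[0],key=cv2.contourArea); c=cv2.convexHull(c)
print(cv2.contourArea(c)); a=cv2.approxPolyDP(c,6,True)[:,0]; print(a.tolist())
W=np.array([onz("top",p[::-1],.05) for p in a]);print(np.round(W,4).tolist(),np.linalg.norm(W-np.roll(W,1,0),axis=1))
# dark cup blobs
def blob(img,y0,y1,x0,x1,cam):
    g=cv2.cvtColor(img,cv2.COLOR_BGR2GRAY)[y0:y1,x0:x1]; b=((g<50)*255).astype(np.uint8)
    c=max(cv2.findContours(b,0,1)[0],key=cv2.contourArea); e=cv2.fitEllipse(c); print(cam,e[0][0]+x0,e[0][1]+y0,e[1],cv2.boundingRect(c))
    return (e[0][1]+y0,e[0][0]+x0)
rt=blob(im,295,345,430,485,"top"); rs=blob(s,175,205,172,205,"scene")
o1,d1=ray("top",rt);o2,d2=ray("scene",rs)
t=np.linalg.lstsq(np.c_[d1,-d2],o2-o1,rcond=None)[0]; p,q=o1+d1*t[0],o2+d2*t[1]; print("cup",p,q)
A=cv2.resize(im[280:350,425:490],None,fx=6,fy=6,interpolation=2);B=cv2.resize(s[170:245,160:225],None,fx=5.6,fy=5.6,interpolation=2)[:420]
cv2.imwrite("pics/mix.png",np.hstack([A,B]))
E
```

```text
19090.0
[[153, 230], [335, 248], [325, 350], [140, 330]]
[[0.6522, 0.266, 0.05], [0.6274, -0.0889, 0.05], [0.4336, -0.0752, 0.05], [0.4593, 0.2781, 0.05]] [0.19324927 0.35577442 0.19429187 0.35422289]
top 460.7942123413086 317.1118106842041 (17.092782974243164, 21.02113151550293) (20, 14, 22, 18)
scene 188.67949867248535 190.27151203155518 (16.723045349121094, 20.284923553466797) (8, 6, 19, 20)
cup [ 0.50337255 -0.31829084  0.09660814] [ 0.50381178 -0.3213576   0.09748377]
```

View pics/mix.png

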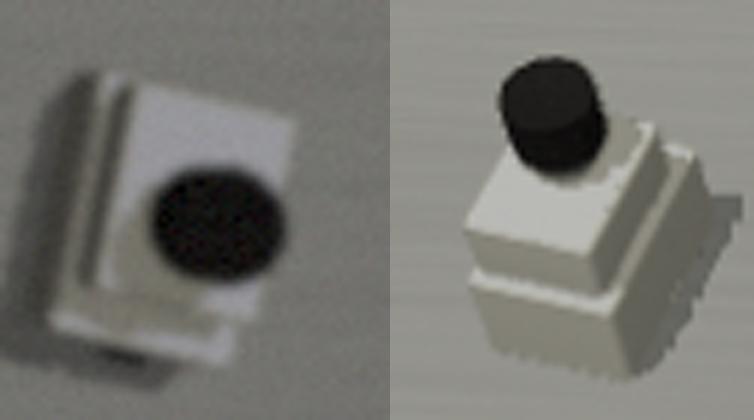

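Emit:
carry_out(deltas=[[[-2.5,4.4,1.2],7],[[-5,8.8,2.4],15],[[-7.6,13.1,3.7],22],[[-10.2,17.5,5],30],[[-12.7,21.9,6.2],37],[[-15.3,26.3,7.4],45],[[-17.8,30.6,8.6],52],[[-20.4,35,9.8],60],[[-22.9,39.4,11],67],[[-22.9,39.4,11],67]], hand=0)

```text
t: 1.95
eef_pos: [0.5547, 0.2149, 0.1028]
tool_rot: [0.002, 0.999, -0.037, 0.0]
contact_force: [-0.8, 0.5, 0.5]
gripper_width: -0.004
```

Emit:
carry_out(deltas=[[[0,0,2],0],[[0,0,3.2],0],[[0,0,3.55],0],[[0,0,3.65],0],[[0,0,3.65],0]])

```text
t: 2.58
eef_pos: [0.555, 0.2153, 0.0668]
tool_rot: [0.001, 0.999, -0.037, 0.001]
contact_force: [-0.1, -0.8, -0.4]
gripper_width: 0.0
```

Emit:
carry_out(deltas=[[[0,0,0.08],0],[[0,0,0.15],0],[[0,0,0.15],0],[[0,0,0.15],0]])

```text
t: 3.08
eef_pos: [0.555, 0.2152, 0.0653]
tool_rot: [0.001, 0.999, -0.037, 0.001]
contact_force: [-0.0, -0.4, -0.3]
gripper_width: -0.002
```

Emit:
carry_out(deltas=[[[0,0,0.1],0],[[0,0,0.2],0],[[0,0,0.2],0],[[0,0,0.2],0]])

```text
t: 3.58
eef_pos: [0.555, 0.2152, 0.0633]
tool_rot: [0.001, 0.999, -0.037, 0.001]
contact_force: [0.7, -0.5, 0.0]
gripper_width: 0.005
```

Emit:
carry_out(deltas=[[[0,0,0.1],0],[[0,0,0.15],0],[[0,0,0.15],0],[[0,0,0.15],0]])

```text
t: 4.08
eef_pos: [0.555, 0.2152, 0.0618]
tool_rot: [0.001, 0.999, -0.037, 0.001]
contact_force: [-0.7, 0.3, -0.0]
gripper_width: 0.002
```

```bash
python3 - <<'E'
from h import *
s=save("scene","press")
F=[]
for i in range(4):
    o=readout.get_obs();F.append(np.round(np.r_[o["contact_force"],o["torque"]],2).tolist()); read_camera("wrist") if i<3 else 0
print(F); p=proj("scene",o["eef_pos"])[0];print(p)
w=save("wrist","w1")
r,c=int(p[0]),int(p[1]);A=cv2.resize(s[r-50:r+30,c-40:c+40,::-1],(480,480),interpolation=2)
cv2.imwrite("pics/press2.png",np.hstack([A,cv2.resize(w[:,:,::-1],(320,240)).repeat(1,0) if 0 else cv2.copyMakeBorder(cv2.resize(w[:,:,::-1],(320,240)),0,240,0,0,0)]))
E
```

```text
[[0.14, 0.26, 0.04, -0.02, -0.02, 0.01], [-0.19, -0.55, -0.55, 0.05, -0.01, -0.04], [-0.25, 0.93, 0.53, 0.01, 0.02, 0.02], [-0.53, 0.49, -0.68, 0.02, 0.02, -0.01]]
[234.09018423 452.38669873]
```

View pics/press2.png

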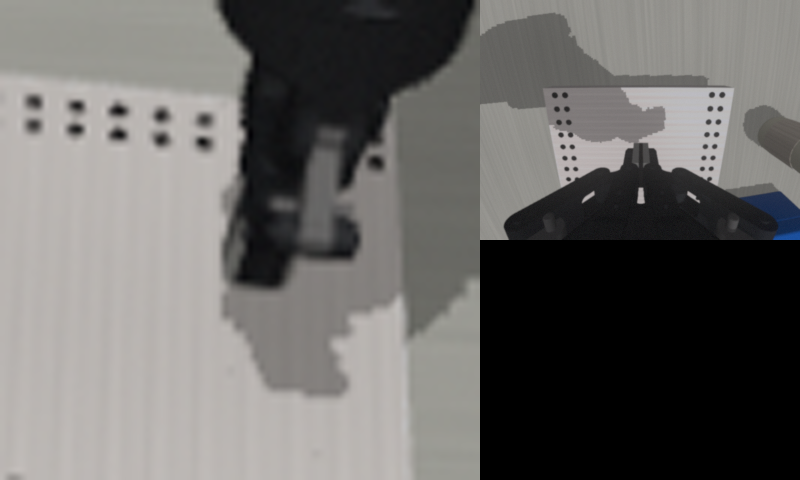

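Emit:
carry_out(deltas=[[[0,0,0.1],0],[[0,0,0.15],0],[[0,0,0.15],0]])

```text
t: 4.7
eef_pos: [0.555, 0.2152, 0.0602]
tool_rot: [0.001, 0.999, -0.037, 0.001]
contact_force: [0.5, -0.2, 0.2]
gripper_width: -0.005
```

Emit:
carry_out(deltas=[[[0,0,0.1],0],[[0,0,0.15],0],[[0,0,0.15],0]])

```text
t: 5.08
eef_pos: [0.5549, 0.2152, 0.0586]
tool_rot: [0.001, 0.999, -0.037, 0.0]
contact_force: [0.1, 0.1, -0.2]
gripper_width: -0.001
```

Emit:
carry_out(deltas=[[[0,0,0.1],0],[[0,0,0.15],0],[[0,0,0.15],0]])

```text
t: 5.45
eef_pos: [0.5549, 0.2151, 0.0571]
tool_rot: [0.001, 0.999, -0.037, 0.0]
contact_force: [0.2, 0.2, -1.5]
gripper_width: -0.001
```

Emit:
carry_out(deltas=[[[0,0,0.1],0],[[0,0,0.15],0],[[0,0,0.15],0]])

```text
t: 5.82
eef_pos: [0.5548, 0.2151, 0.0555]
tool_rot: [0.001, 0.999, -0.037, 0.0]
contact_force: [-0.5, 0.5, -0.4]
gripper_width: -0.0
```

```bash
python3 - <<'E'
from h import *
s=save("scene","press3"); F=[]
for i in range(6):
    o=readout.get_obs();F.append(np.r_[o["contact_force"],o["torque"]]); w=read_camera("wrist")
print(np.mean(F,0).round(2)); e=o["eef_pos"]
for dz in(0,-.005,-.01,-.017): print(dz,proj("scene",e+[0,0,dz])[0].round(1),proj("wrist",e+[0,0,dz])[0].round(1))
a=cv2.imread("pics/scene1.png");b=s[:,:,::-1]
A=cv2.resize(b[195:255,425:485],(420,420),interpolation=2)
B=cv2.resize(w[240:420,230:410,::-1],(380,420),interpolation=2)
cv2.imwrite("pics/press4.png",np.hstack([A,B[:,:380]]))
E
```

```text
[-0.13  0.02 -0.06  0.   -0.    0.01]
0 [235.9 451.8] [287.  322.6]
-0.005 [237.4 451.3] [282.9 322.5]
-0.01 [238.9 450.8] [279.  322.5]
-0.017 [241.  450.1] [274.  322.4]
```

View pics/press4.png

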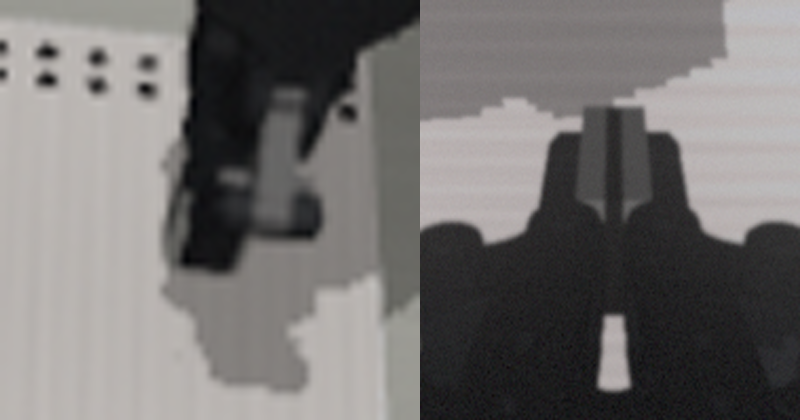

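```bash
python3 - <<'E'
from h import *
e=readout.get_obs()["eef_pos"]
T=np.array(get_calibration("wrist")["world_from_camera"]);print((T[:3,3]-e).round(3),T[:3,2].round(2),T[:3,1].round(2))
for dy in(0,.011):
  for dz in(.02,.01,0,-.017,-.02): print(dy,dz,proj("wrist",e+[0,dy,dz])[0].round(1),proj("scene",e+[.014,dy,dz])[0].round(1))
for x in(-.008,.008,-.0145,.0145): print(x,proj("wrist",e+[x,.011,-.0])[0].round(1))
E
```

```text
[0.005 0.078 0.159] [-0.02 -0.3  -0.95] [-0.07 -0.95  0.3 ]
0 0.02 [305.7 322.9] [235.4 454.3]
0 0.01 [295.8 322.8] [238.5 453.3]
0 0 [287.  322.6] [241.5 452.3]
0 -0.017 [274.  322.4] [246.6 450.7]
0 -0.02 [271.9 322.4] [247.4 450.4]
0.011 0.02 [284.6 321.2] [235.7 459.9]
0.011 0.01 [275.7 321.1] [238.8 458.8]
0.011 0 [267.8 321.1] [241.8 457.8]
0.011 -0.017 [256.2 321. ] [246.8 456.1]
0.011 -0.02 [254.3 321. ] [247.7 455.8]
-0.008 [268.9 305.7]
0.008 [266.7 336.5]
-0.0145 [269.7 293.2]
0.0145 [265.8 349. ]
```

Emit:
carry_out(deltas=[[[0,0,0.3],0],[[0,0,0.6],0],[[0,0,0.9],0],[[0,0,1.2],0],[[0,0,1.2],0]])

```text
t: 6.8
eef_pos: [0.5547, 0.215, 0.0433]
tool_rot: [0.002, 0.999, -0.037, 0.0]
contact_force: [-0.2, 0.1, 0.4]
gripper_width: 0.002
```

```bash
python3 - <<'E'
from h import *
s=save("scene","press5"); w=save("wrist","w5"); o=readout.get_obs();e=o["eef_pos"];print(e,o["contact_force"])
for dz in(.03,.025,.02,.01,0): print(dz,proj("wrist",e+[0,.011,dz])[0].round(1),proj("scene",e+[.014,0.011,dz])[0].round(1))
b=s[:,:,::-1]
A=cv2.resize(b[195:255,425:485],(420,420),interpolation=2)
B=cv2.resize(w[240:420,230:410,::-1],(380,420),interpolation=2)
cv2.imwrite("pics/press6.png",np.hstack([A,B[:,:380]]))
E
```

```text
[0.55492654 0.21512977 0.0435993 ] [ 0.24879746 -0.12874898  0.01055257]
0.03 [294.7 321.2] [236.4 459.7]
0.025 [289.5 321.1] [237.9 459.1]
0.02 [284.6 321.1] [239.4 458.6]
0.01 [275.7 321.1] [242.4 457.6]
0 [267.8 321. ] [245.4 456.6]
```

View pics/press6.png

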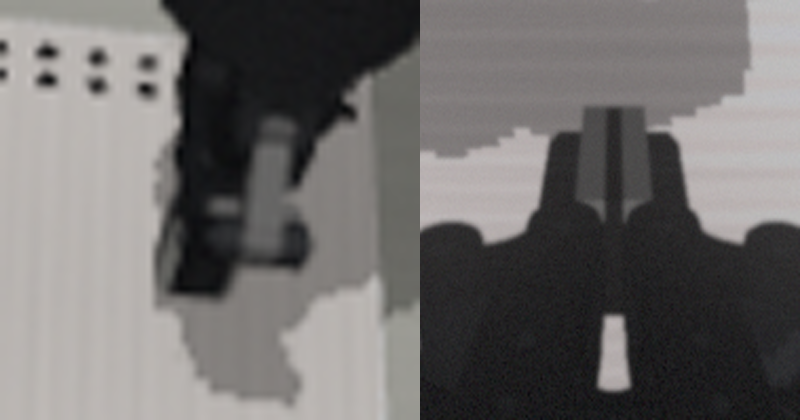

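Emit:
carry_out(deltas=[[[0,0,0.3],0],[[0,0,0.6],0],[[0,0,0.8],0],[[0,0,0.8],0]])

```text
t: 7.4
eef_pos: [0.5548, 0.215, 0.0353]
tool_rot: [0.001, 0.999, -0.037, 0.0]
contact_force: [0.5, 0.3, 0.1]
gripper_width: -0.002
```

Emit:
carry_out(deltas=[[[0,0,0.1],0],[[0,0,0.2],0],[[0,0,0.2],0]])

```text
t: 7.78
eef_pos: [0.5548, 0.215, 0.0333]
tool_rot: [0.002, 0.999, -0.037, 0.0]
contact_force: [0.5, -0.4, 0.8]
gripper_width: -0.001
```

Emit:
carry_out(deltas=[[[0,0,0.1],0],[[0,0,0.2],0],[[0,0,0.2],0]])

```text
t: 8.15
eef_pos: [0.5548, 0.215, 0.0313]
tool_rot: [0.001, 0.999, -0.037, 0.0]
contact_force: [0.4, -0.5, 1.6]
gripper_width: -0.002
```

Emit:
carry_out(deltas=[[[0,0,0.1],0],[[0,0,0.2],0],[[0,0,0.2],0]])

```text
t: 8.52
eef_pos: [0.5548, 0.215, 0.0292]
tool_rot: [0.001, 0.999, -0.037, 0.0]
contact_force: [-1.0, -0.1, 1.0]
gripper_width: 0.003
```

```bash
python3 - <<'E'
from h import *
F=[]
for i in range(8):
    o=readout.get_obs();F.append(o["contact_force"]); read_camera("wrist")
print(np.mean(F,0).round(2),o["eef_pos"])
E
```

```text
[-0.12 -0.02  1.2 ] [0.55480317 0.21500618 0.02928694]
```

Emit:
carry_out(deltas=[[[0,0,-0.2],0],[[0,0,-0.2],0],[[0,0,-0.2],0]])

```text
t: 9.3
eef_pos: [0.5549, 0.215, 0.0313]
tool_rot: [0.001, 0.999, -0.037, 0.0]
contact_force: [0.7, -0.9, 0.4]
gripper_width: 0.003
```

```bash
cat > f.py <<'E'
from h import *
F=[]
for i in range(10):
    o=readout.get_obs();F.append(o["contact_force"]); read_camera("wrist")
print(np.mean(F,0).round(2),o["eef_pos"].round(4))
E
python3 f.py
```

```text
[ 0.63 -0.11  0.29] [0.5548 0.215  0.0313]
```

Emit:
carry_out(deltas=[[[0,0,-1],0],[[0,4,-1],0],[[0,4,-0.3],0],[[0,4,0],0],[[0,4,0.03],0],[[0,4,0.03],0]])

```text
t: 10.55
eef_pos: [0.5518, 0.1761, 0.0311]
tool_rot: [0.001, 0.999, -0.037, 0.0]
contact_force: [-0.0, 0.9, 0.0]
gripper_width: -0.003
```

Emit:
carry_out(deltas=[[[0,0,-1],0],[[0,4,-1],0],[[0,4,-0.3],0],[[0,4,0],0],[[0,4,0],0],[[0,4,0],0]])

```text
t: 11.3
eef_pos: [0.549, 0.1366, 0.0315]
tool_rot: [0.001, 0.999, -0.036, 0.0]
contact_force: [-0.5, -2.2, 2.7]
gripper_width: -0.003
```

Emit:
carry_out(deltas=[[[0,0,-1],0],[[0,4,-1],0],[[0,4,-0.3],0],[[0,4,0],0],[[0,4,0],0],[[0,4,0],0]])

```text
t: 12.05
eef_pos: [0.5462, 0.0977, 0.0316]
tool_rot: [0.001, 0.999, -0.036, 0.0]
contact_force: [0.1, 0.4, 0.1]
gripper_width: -0.002
```

Emit:
carry_out(deltas=[[[0,0,-1],0],[[0,-2,-1],0],[[0,-2,-0.3],0],[[0,-2,0],0],[[0,-2,0.04],0],[[0,-2,0.04],0],[[0,-2,0.04],0]])

```text
t: 12.92
eef_pos: [0.5476, 0.1172, 0.0312]
tool_rot: [0.001, 0.999, -0.036, 0.0]
contact_force: [0.3, 0.6, 1.8]
gripper_width: -0.002
```

Emit:
carry_out(deltas=[[[0,0,-1],0],[[0,-2,-1],0],[[0,-2,-0.3],0],[[0,-2,0],0],[[0,-2,0],0],[[0,-2,0],0],[[0,-2,0],0]])

```text
t: 13.8
eef_pos: [0.5488, 0.1382, 0.0312]
tool_rot: [0.001, 0.999, -0.036, 0.0]
contact_force: [-2.2, 3.6, 5.6]
gripper_width: -0.001
```

Emit:
carry_out(deltas=[[[0,0,-1],0],[[0,-2,-1],0],[[0,-2,-0.3],0],[[0,-2,0],0],[[0,-2,0],0],[[0,-2,0],0],[[0,-2,0],0]])

```text
t: 14.68
eef_pos: [0.5498, 0.1592, 0.0312]
tool_rot: [0.0, 0.999, -0.035, -0.0]
contact_force: [-1.0, 3.1, 5.6]
gripper_width: -0.001
```

Emit:
carry_out(deltas=[[[0,0,-1],0],[[0,-0.9,-1],0],[[0,-0.9,-0.3],0],[[0,-0.9,0],0],[[0,-0.9,0.02],0],[[0,-0.9,0.02],0],[[0,-0.9,0.02],0]])

```text
t: 15.55
eef_pos: [0.5501, 0.1685, 0.031]
tool_rot: [-0.0, 0.999, -0.035, -0.001]
contact_force: [-2.0, 1.3, 6.5]
gripper_width: -0.003
```

Emit:
carry_out(deltas=[[[0,0,-1],0],[[0,4.1,-1],0],[[0,4.1,-0.3],0],[[0,4.1,0],0],[[0,4.1,0],0],[[0,4.1,0],0],[[0,4.1,0],0]])

```text
t: 16.42
eef_pos: [0.5473, 0.1279, 0.0311]
tool_rot: [-0.0, 0.999, -0.035, -0.001]
contact_force: [-1.1, -3.4, 3.5]
gripper_width: -0.004
```

Emit:
carry_out(deltas=[[[0,0,-1],0],[[0,0.8,-1],0],[[0,0.8,-0.3],0],[[0,0.8,0],0],[[0,0.8,0],0],[[0,0.8,0],0],[[0,0.8,0],0]])

```text
t: 17.3
eef_pos: [0.5464, 0.1197, 0.031]
tool_rot: [-0.0, 0.999, -0.035, -0.001]
contact_force: [-2.5, -0.9, 3.8]
gripper_width: 0.006
```

Emit:
carry_out(deltas=[[[0,0,-1],0],[[0,0.8,-1],0],[[0,0.8,-0.3],0],[[0,0.8,0],0],[[0,0.8,0.03],0],[[0,0.8,0.03],0],[[0,0.8,0.03],0]])

```text
t: 18.18
eef_pos: [0.5458, 0.1119, 0.0307]
tool_rot: [-0.0, 0.999, -0.035, -0.001]
contact_force: [-0.6, -1.3, 1.1]
gripper_width: 0.002
```

Emit:
carry_out(deltas=[[[0,0,-1],0],[[0,0.6,-1],0],[[0,0.6,-0.3],0],[[0,0.6,0],0],[[0,0.6,0],0],[[0,0.6,0],0],[[0,0.6,0],0]])

```text
t: 19.05
eef_pos: [0.5453, 0.106, 0.0307]
tool_rot: [-0.0, 0.999, -0.035, -0.001]
contact_force: [-0.8, -0.8, 0.5]
gripper_width: 0.003
```

Emit:
carry_out(deltas=[[[0,0,-1],0],[[0,-3.5,-1],0],[[0,-7.3,-0.6],0],[[0,-7.3,0],0],[[0,-7.3,0],0],[[0,-7.3,0],0],[[0,-7.3,0],0]])

```text
t: 19.92
eef_pos: [0.5506, 0.1776, 0.031]
tool_rot: [0.0, 0.999, -0.036, -0.001]
contact_force: [0.6, -0.1, -0.3]
gripper_width: 0.003
```

Emit:
carry_out(deltas=[[[0,0,-6],0],[[0,4,-12],0],[[-0.2,10,-12],0],[[-0.4,16,-12],0],[[-0.6,22,-12],0],[[-0.8,28,-12],0],[[-0.9,34,-12],0],[[-1,40,-12],0],[[-1.1,46,-12],0],[[-1.1,50,-12],0]], hand=1, newtons=40)

```text
t: 21.18
eef_pos: [0.5025, -0.3242, 0.1515]
tool_rot: [0.001, 0.999, -0.038, -0.001]
contact_force: [-0.1, 0.9, -0.5]
gripper_width: 1.001
```

Emit:
carry_out(deltas=[[[0,0,0],0],[[0,0,0],0]])

```text
t: 21.42
eef_pos: [0.502, -0.324, 0.1514]
tool_rot: [0.0, 0.999, -0.038, -0.001]
contact_force: [-0.1, 0.9, -0.2]
gripper_width: 1.004
```

```bash
python3 - <<'E'
from h import *
w=save("wrist","w7"); e=readout.get_obs()["eef_pos"]; print(e)
t=save("top","t7");s=save("scene","s7")
for dz in (0,.037): print(dz,proj("top",e+[0,0,dz])[0],proj("scene",e+[0,0,dz])[0],proj("wrist",e+[0,0,dz])[0])
C=np.array([.5035,-.32,.111]); print("cup",[proj(c,C)[0] for c in("top","scene","wrist")])
for n in("mixer_cup","mixer"): print(n,models.spot_in(n,"wrist")[:1])
A=cv2.resize(w[:,:,::-1],(480,360));B=cv2.resize(s[140:260,140:240,::-1],(300,360),interpolation=2)
cv2.imwrite("pics/m7.png",np.hstack([A,B]))
E
```

```text
[ 0.50255176 -0.32298771  0.15130678]
0 [318.73467485 472.80841497] [171.35329395 182.409646  ] [287.95152341 321.79172827]
0.037 [319.56218624 479.92976465] [157.80261602 178.29204513] [326.54369729 321.92210031]
cup [array([317.33135534, 464.07295105]), array([185.69444875, 187.99526271]), array([255.79258761, 322.83423762])]
mixer_cup [{'centre': [225.2, 323.2], 'score': 0.81}]
mixer [{'centre': [225.0, 322.5], 'score': 0.6}]
```

View pics/m7.png

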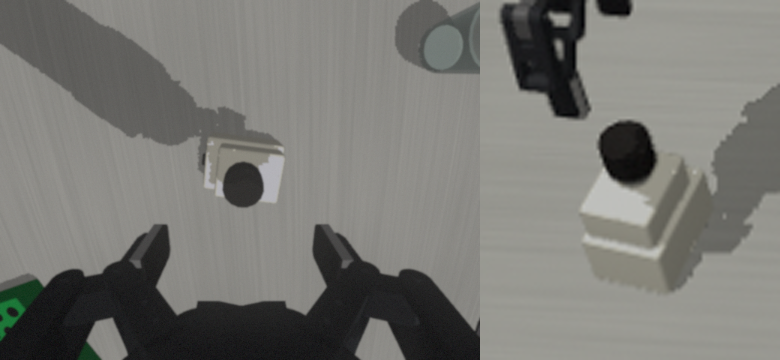

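```bash
python3 - <<'E'
from h import *
g=cv2.cvtColor(cv2.imread("pics/w7.png"),cv2.COLOR_BGR2GRAY)[205:285,280:365]
c=max(cv2.findContours(((g<75)*255).astype(np.uint8),0,1)[0],key=cv2.contourArea);x,y,w,h=cv2.boundingRect(c);print("obs cols",x+280,x+280+w,"rows",y+205,y+205+h)
a=np.linspace(0,6.28,60)
for dz in(0,-.035):   # bias: true camera higher <=> points lower
  P=np.vstack([np.c_[.5035+.018*np.cos(a),-.32+.018*np.sin(a),a*0+z+dz] for z in(.087,.111)])
  q=proj("wrist",P);print(dz,"cols",q[:,1].min(),q[:,1].max(),"rows",q[:,0].min(),q[:,0].max())
E
```

```text
obs cols 298 351 rows 216 276
0 cols 294.72533040852375 350.817160842823 rows 218.77094742861624 280.8521731365211
-0.035 cols 298.30122467607555 346.8141105587983 rows 207.94503617847622 261.3135565978092
```

Emit:
carry_out(deltas=[[[0.1,-0.3,2],0],[[0.1,-0.4,4],0],[[0.1,-0.4,5],0],[[0.1,-0.4,6],0],[[0.1,-0.4,6],0]])

```text
t: 22.3
eef_pos: [0.504, -0.3187, 0.0911]
tool_rot: [0.0, 0.999, -0.037, -0.001]
contact_force: [-0.3, -0.2, -0.4]
gripper_width: 0.998
```

```bash
python3 - <<'E'
from h import *
o=readout.get_obs();e=o["eef_pos"];print(e,o["contact_force"])
s=save("scene","s8");w=save("wrist","w8")
for x in(.043,.057):
  for dz in(.05,.03,.018,0): print(x,dz,proj("scene",e+[x,0,dz])[0].round(1))
B=cv2.resize(s[150:250,150:250,::-1],(400,400),interpolation=2)
cv2.imwrite("pics/m8.png",np.hstack([B,cv2.resize(w[180:480,170:470,::-1],(400,400))]))
E
```

```text
[ 0.50398357 -0.31868552  0.09109031] [-0.32589723 -0.23199364 -0.40948253]
0.043 0.05 [191.8 180.4]
0.043 0.03 [198.6 182.7]
0.043 0.018 [202.6 184. ]
0.043 0 [208.5 185.9]
0.057 0.05 [197.2 178.7]
0.057 0.03 [204. 181.]
0.057 0.018 [208.  182.4]
0.057 0 [213.9 184.3]
```

View pics/m8.png

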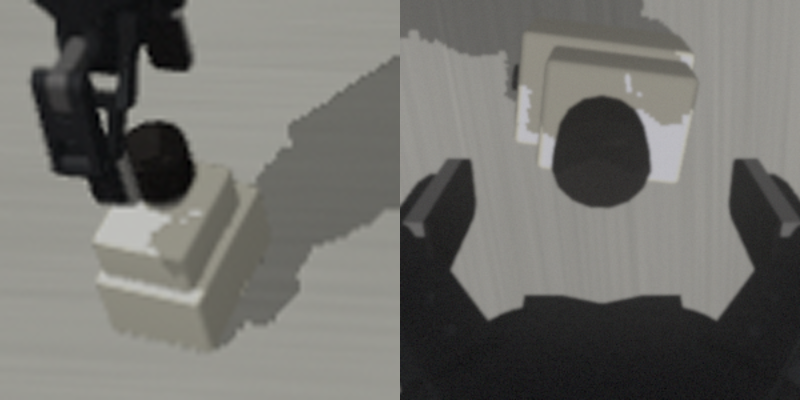

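Emit:
carry_out(deltas=[[[0,0,1],0],[[0,0,2],0],[[0,0,2.6],0],[[0,0,2.7],0],[[0,0,2.7],0]])

```text
t: 23.02
eef_pos: [0.5044, -0.3193, 0.0649]
tool_rot: [0.001, 0.999, -0.037, -0.001]
contact_force: [0.2, -0.2, 0.1]
gripper_width: 1.0
```

Emit:
carry_out(deltas=[[[0,0,0],0],[[0,0,0],0],[[0,0,0],0],[[0,0,0],0],[[0,0,0],0],[[0,0,0],0],[[0,0,0],0]], hand=0, newtons=45)

```text
t: 23.9
eef_pos: [0.5043, -0.3193, 0.0652]
tool_rot: [0.0, 0.999, -0.037, -0.001]
contact_force: [-3.1, 0.6, 5.4]
gripper_width: 0.405
```

```bash
python3 - <<'E'
from h import *
o=readout.get_obs();e=o["eef_pos"];print(e,o["contact_force"])
s=save("scene","s9");w=save("wrist","w9")
B=cv2.resize(s[150:250,150:250,::-1],(400,400),interpolation=2)
cv2.imwrite("pics/m9.png",np.hstack([B,cv2.resize(w[180:480,170:470,::-1],(400,400))]))
E
```

```text
[ 0.50431357 -0.31933561  0.06516411] [-3.10347542  0.57844032  5.44845158]
```

View pics/m9.png

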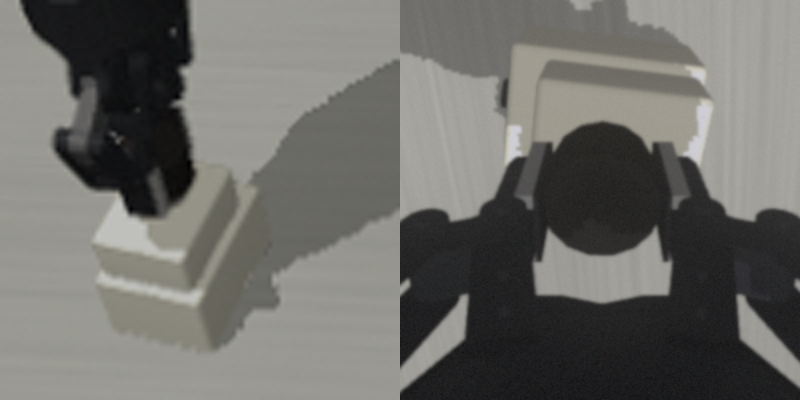

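Emit:
carry_out(deltas=[[[0,0,-1],0],[[0,0,-3],0],[[0,0,-6],0],[[0,0,-9],0],[[0,0,-10],0],[[0,0,-10],0]])

```text
t: 24.75
eef_pos: [0.5047, -0.3192, 0.1657]
tool_rot: [0.001, 0.999, -0.037, -0.0]
contact_force: [-0.1, 1.0, -5.9]
gripper_width: 0.404
```

Emit:
carry_out(deltas=[[[0,-1.5,0],0],[[0.1,-6,0],0],[[0.2,-11,0],-1],[[0.3,-16,0],-2],[[0.4,-21,0],-3],[[0.5,-26,0],-4],[[0.6,-31,0],-5],[[0.7,-36,0],-6],[[0.8,-40,0],-7],[[0.8,-43,0],-8]])

```text
t: 26.0
eef_pos: [0.5427, 0.1124, 0.1639]
tool_rot: [0.0, 0.999, 0.035, -0.001]
contact_force: [-0.1, -0.2, -5.8]
gripper_width: 0.402
```

Emit:
carry_out(deltas=[[[0,0,0],0],[[0,0,0],0],[[0,0,0],0]])

```text
t: 26.38
eef_pos: [0.5422, 0.1111, 0.1635]
tool_rot: [0.001, 0.999, 0.034, -0.002]
contact_force: [0.6, -0.5, -6.6]
gripper_width: 0.409
```

Emit:
carry_out(deltas=[[[0.4,-1.5,0],0],[[0.65,-3.25,0],0],[[0.65,-3.25,1.5],0],[[0.65,-3.25,3],0],[[0.65,-3.25,4],0],[[0.65,-3.25,4.2],0],[[0.65,-3.25,4.2],0]])

```text
t: 27.25
eef_pos: [0.5465, 0.1435, 0.1214]
tool_rot: [0.001, 0.999, 0.034, -0.002]
contact_force: [-0.3, -0.7, -6.0]
gripper_width: 0.404
```

```bash
python3 - <<'E'
from h import *
o=readout.get_obs();e=o["eef_pos"];print(e,o["contact_force"])
s=save("scene","s10");w=save("wrist","w10")
p=proj("scene",e)[0].astype(int);print(p)
a=np.radians(-4);R=np.array([[np.cos(a),-np.sin(a)],[np.sin(a),np.cos(a)]])
for sx,sy in((1,1),(1,-1)):
  xy=e[:2]+R@np.array([sx*.0425,sy*.03]); print("pred base corner",[proj("scene",[*xy,z])[0].round(1) for z in(.056,.131)])
r,c=p
B=cv2.resize(s[r-50:r+50,c-50:c+50,::-1],(500,500),interpolation=2)
cv2.imwrite("pics/m10.png",B);print("crop origin",r-50,c-50)
E
```

```text
[0.54647132 0.14353927 0.12139398] [-0.32889464 -0.6546974  -5.99351501]
[209 420]
pred base corner [array([249.3, 430.5]), array([225.5, 437. ])]
pred base corner [array([246., 400.]), array([222.1, 404.6])]
crop origin 159 370
```

View pics/m10.png

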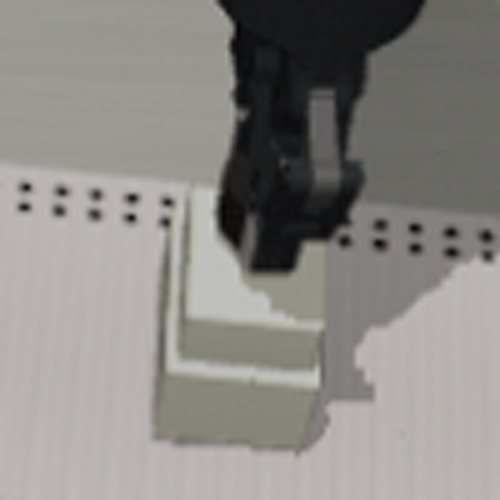

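Emit:
carry_out(deltas=[[[0,0,0.2],0],[[0,0,0.35],0],[[0,0,0.45],0],[[0,0,0.5],0],[[0,0,0.5],0]])

```text
t: 27.98
eef_pos: [0.5467, 0.1438, 0.1168]
tool_rot: [0.001, 0.999, 0.034, -0.001]
contact_force: [0.6, -0.3, -5.1]
gripper_width: 0.406
```

Emit:
carry_out(deltas=[[[0,0,0.04],0],[[0,0,0.08],0],[[0,0,0.08],0]])

```text
t: 28.35
eef_pos: [0.5467, 0.1438, 0.116]
tool_rot: [0.001, 0.999, 0.034, -0.001]
contact_force: [0.0, 0.3, -6.5]
gripper_width: 0.404
```

Emit:
carry_out(deltas=[[[0,0,0.04],0],[[0,0,0.08],0],[[0,0,0.08],0]])

```text
t: 28.72
eef_pos: [0.5467, 0.1438, 0.1152]
tool_rot: [0.001, 0.999, 0.034, -0.001]
contact_force: [0.5, 0.1, -5.0]
gripper_width: 0.407
```

Emit:
carry_out(deltas=[[[0,0,0.03],0],[[0,0,0.06],0],[[0,0,0.06],0]])

```text
t: 29.1
eef_pos: [0.5467, 0.1438, 0.1148]
tool_rot: [0.001, 0.999, 0.034, -0.001]
contact_force: [-0.6, 0.4, -3.4]
gripper_width: 0.404
```

Contact is starting, so I'll keep going in small steps.

Emit:
carry_out(deltas=[[[0,0,0.03],0],[[0,0,0.05],0],[[0,0,0.05],0]])

```text
t: 29.48
eef_pos: [0.5468, 0.1438, 0.1145]
tool_rot: [0.001, 0.999, 0.034, -0.001]
contact_force: [-2.8, 0.7, -0.3]
gripper_width: 0.405
```

```bash
python3 f.py
```

```text
[-2.36 -0.65  0.49] [0.5468 0.1438 0.1144]
```

Emit:
carry_out(deltas=[[[0,0,0],0],[[0,0,0],0],[[0,0,0],0],[[0,0,0],0],[[0,0,0],0],[[0,0,0],0]], hand=1)

```text
t: 30.72
eef_pos: [0.5468, 0.1438, 0.1144]
tool_rot: [0.001, 0.999, 0.034, -0.001]
contact_force: [0.2, -0.3, 0.6]
gripper_width: 1.0
```

Emit:
carry_out(deltas=[[[0,0,-1],0],[[0,0,-3],0],[[0,0,-6],0],[[0,0,-10],0],[[0,0,-12],0],[[0,0,-12],0],[[0,0,-12],0],[[0,0,-12],0]])

```text
t: 31.72
eef_pos: [0.5464, 0.1438, 0.2332]
tool_rot: [0.001, 0.999, 0.034, -0.002]
contact_force: [-0.3, 0.6, 0.1]
gripper_width: 0.998
```

```bash
python3 - <<'E'
from h import *
o=readout.get_obs();e=o["eef_pos"];print(e,o["contact_force"],o["gripper_width"],o["t"])
s=save("scene","s11");w=save("top","t11")
r,c=159,370
a=np.radians(-4);R=np.array([[np.cos(a),-np.sin(a)],[np.sin(a),np.cos(a)]])
for sx,sy in((1,1),(1,-1)):
  xy=np.array([.5468,.1438])+R@np.array([sx*.0425,sy*.03]); print("pred base corner",[proj("scene",[*xy,z])[0].round(1) for z in(.05,.046)])
B=cv2.resize(s[r:r+100,c:c+100,::-1],(500,500),interpolation=2)
cv2.imwrite("pics/m11.png",B)
E
```

```text
[0.54639452 0.14381204 0.23324632] [-0.25242866  0.6241326   0.06347771] 0.9982642737450933 31.725
pred base corner [array([251.2, 430.2]), array([252.4, 429.9])]
pred base corner [array([247.9, 399.8]), array([249.1, 399.6])]
```

View pics/m11.png

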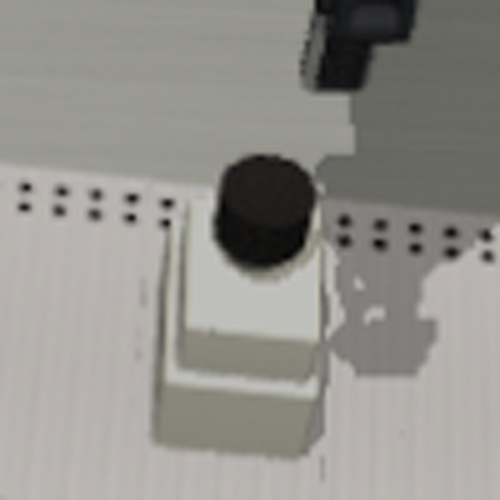

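```bash
python3 -c "
from h import *
print(bot.hand_in())"
```

```text
the job is handed in; nothing more can be done
None
```

I found the rib, set the mixer down over it and let go. The job was handed in at about 32 s of the 72 s allowed; the hand-in reports no verdict.

- **Rib:** pressing with the closed fingertips felt stiff (about 3.5–6.5 N at roughly 1 mm) from world y ≈ 0.117 to 0.169. It felt soft at 0.112 and below and at 0.176 and above. The stiff zone's middle is therefore y ≈ 0.144, or deck y ≈ +49 mm. The highest wrist force I read while pressing was about 7 N.
- **Placing:** I gripped the mixer by the cup (opening 34 mm), turned it about 8° to line up with the deck, and lowered it in steps under 1 mm. Its full weight, about 6 N, was taken within about 0.7 mm, which fits the stiff rib and not the soft foam. I then opened the gripper and backed off 12 cm.
- **Last check:** in the scene picture the mixer stands upright. Its base corners are within about 1 pixel (roughly 3 mm) of where they should be at z = 50 mm, so the picture shows no sinking. The wrist force is about zero. The bottle, tip box and beaker were never approached, but I did not measure them again at the end.
- **Disagreement:** the fingertips met the deck with the TCP reading at z ≈ 0.032, not the stated 0.067. The pictures also showed the tips behind the TCP. I used the contact height as the reference from there on, and the grip, hover and placing heights all agreed with it.

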